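# Refit the washed filter plate in a bench air filter

## Robot

A 6-joint arm with a two-finger parallel gripper is mounted at the origin on the work surface. World frame = base frame: x ahead of the robot, y to its left, z up, the work surface at z = 0. Lengths are in m, angles in rad, forces in N, time in s.
With the tool pointing down it reaches from about 0.425 to 0.95 m from the base axis. Payload 3.5 kg.
Tool frame: the origin (TCP) lies between the finger pads; the fingertips stand 25 mm ahead of it and the grasp point (between the pads) lies 6 mm ahead of it (ctrl.finger_overhang is the distance from the TCP to the fingertips, in m); x points along the fingers, y is the direction in which the jaws open and shut, and the axes are right-handed (so a half turn about x gives the same grasp; the last joint's range is limited). The gripper opens to 85 mm and grips with 20 to 120 N. Pads are 22 mm wide; open, the fingers measure 114 mm over their backs; the gripper's body (76 mm by 85 mm) begins 54 mm behind the grasp point. The pads swing forward as they close: fully open they stand 13 mm farther back than shut.
Start: joints at [1.123, 0.286, 1.577, -0, 1.279, -0.15], TCP at [0.198, 0.645, 0.226] pointing down, gripper open.
Joint ranges: [-2.77, 2.77], [-0.9, 2.22], [0.21, 2.48], [-1.53, 4.67], [0.24, 2.81], [-2.84, 2.84]. Speed limits (rad/s): [2.79, 2.79, 3.14, 3.14, 3.14, 3.14].

## Interface

Orientations are given as a unit quaternion [x, y, z, w].
In Python, from plant import ctrl gives the robot as it stands.
- The arm moves only by the tool play_rows, never from a script. Its argument "targets" is a list of rows, each an object with "delta_pos": the shift along the world's x, y, z normalised to -1 to 1, where 1 is 1000 mm, a list of three; "delta_rot": the turn, a rotation vector about the world's x, y, z normalised to -1 to 1, where 1 is pi rad, a list of three; "claw": the finger opening in mm, from 0 to 85.4. In form: [{"delta_pos": [tx, ty, tz], "delta_rot": [wx, wy, wz], "claw": claw}, ...]. A call has 1 to 20 rows; each row is the pose to reach, as a shift and turn from the pose measured when the call began, turning the shorter way round; what a row does not reach only later rows make up. A row lasts 1/12 s, in which the tool goes at most 41.7 mm and 7.16 degrees, less where a joint would pass 70% of its speed; a pose out of reach is approached as far as the arm can. A call with a number of a shift or a turn outside -1 to 1 is refused whole. A call with a gripper value outside its range is refused whole. The fingers move at their own pace and stop on an object; "newtons" is the grip in N (left out, the last holds). Time passes only in rows, so rows that repeat a pose let the fingers close. It gives the time, the measured TCP pose, the force and the opening at its end, in the units of the state.
- ctrl.get_state(): the state, without advancing time (a new reading comes with each control period).
- ctrl.read_camera(name): name is "side" or "top" or "wrist"; returns the picture (400x640x3 uint8, blue, green, red); there is no depth.
- ctrl.calibration(name): a dict with "fx", "fy", "cx", "cy" (pixels), "k1" (the pictures are not rectified: a ray, as slopes to the right and down, at radius r is drawn at 1 + k1 r^2 times it, then the intrinsics apply), "camera_from_world" (4x4, takes a point from world to camera coordinates). Camera axes: x right, y down, z forward; pixel columns grow to the right and rows downward; lengths in m; the calibration is good to about 2 mm. A picture is of the moment at which its call begins: read the wrist's pose just before it. calibration takes no time and is no camera call; for the wrist camera it gives the pose at the moment of the call.
- ctrl.sign_off(): hands the job in, once; it reports no verdict.
The state is a dict: "time": time; "qpos": joint angles; "dq": joint speeds; "joint_efforts": joint torques, N m; "eef_pos": TCP position; "tcp_rot": TCP orientation; "contact_force": force on the tool from outside, world axes, zero at the start; "wrist_torque": the same for the moment, N m; "opening": opening from 0.0 (shut) to 1.0 (fully open).
Only numpy, scipy, OpenCV 4.12 (cv2) and the standard library are available. Lean on these libraries where they do the work, as an engineer would, in place of code of your own. Each camera call takes 0.05 s, during which the arm holds its last target. There are 200 camera calls.

## Task

Take the filter plate from the sloping drying rack and refit it in the filter unit: keeping it tilted, hook the edge that stands lowest in the rack under the unit's steel lip, then lower the opposite edge gently until the plate lies flat in the well, without letting it drop. Then fold the hinged retaining flap all the way down over the plate's free edge, and leave the other things on the bench where they stand.

Things in the scene. Friction and masses are not known exactly. Their poses are not given: they have to be found in the camera images.
- plate: Loose filter plate: grey slab 130 (x) x 100 (y) x 6 mm with black slots and, mid-top, an upright grip rib 50 (x) x 12 (y) x 28 mm tall (z 6 to 34). 0.11 to 0.23 kg. Origin: centre of its underside; z along the rib, off the slab. At the start it leans on the rack, -x edge lowest (facing the robot side), rising 30 degrees along +x, rib on the upper side.
- hook_edge (a point): Middle of the plate's -x edge at the underside, 65 mm from the plate's origin: the edge lowest in the rack, the one to hook under the lip.
- rack: Fixed white drying rack, base 150 x 100 mm: two rails sloping 30 degrees, rising along its +x (away from the robot, give or take its yaw), a stop at the low end standing 5 mm above the rails. The plate lies on the rails, its origin 62 mm above the rack's and within 10 mm of it sideways. Origin: centre of the base's underside.
- housing: Fixed filter unit: grey box 170 (x) x 140 (y) mm with an open well on top, a steel lip along the well's -x (robot) side and a hinged flap on its far +x wall. Origin: centre of its underside, z up; +x away from the robot, give or take its yaw. Tops of the walls in its frame: sides z = 74 mm, far wall 80, robot-side wall with the lip 82.
- well_floor (a point): Centre of the flat well floor, 60 mm above the unit's origin. The well is 135 (x) x 106 (y) mm; the seated plate lies flat on it, rib up, hook edge at the -x wall, with 2 to 3 mm play all round. The opening between lip and far wall is 119 mm, shorter than the plate, so the plate goes in only tilted.
- lip_edge (a point): Middle of the lip's free lower edge, at x = -51.5, z = 76 mm in the unit's frame. The lip overhangs the well floor by 16 mm along the -x wall; its underside slopes from 16 mm above the floor at this edge to 10 mm at the wall; 5 mm thick.
- flap (a joint): Angle (rad) of the aluminium retaining flap: 0 = shut flat over the plate's +x edge, 1.57 upright, more = leaning outwards (+x of the unit); range 0 to 2.4, starts at 1.85 to 2.25. The hinge is stiff: it stays where left; about 2 N at the free edge moves it, so closed fingers can push it over from outside and press it down.
- hinge_mid (a point): Middle of the flap's hinge line, along the unit's y, at x = 77, z = 81 mm in its frame. The flap is 42 mm from here to its free edge, 94 wide, 5 thick; the line lies in its inner face (underside when shut), its outer face is 5 mm off. Shut, it reaches 42 mm towards the lip; two rubber feet 13 mm tall on the inner face then end 2 mm above the seated plate.
- dropper: Bystander: small amber bottle, 40 mm across, 95 mm tall, loose. Origin: centre of its underside.
- mortar: Bystander: white mortar with its pestle (one piece), 100 mm across, about 73 mm tall, loose. Origin: centre of its underside.
- slidebox: Bystander: small blue and white slide box 55 x 80 x 30 mm, loose. Origin: centre of its underside.
Things that resemble listed ones, but are neither listed nor needed, are in the scene too. Of the things like the housing, leave any that is blue; of the rest the smaller one is meant. Leave any purple look-alike of the plate alone.

How it is judged:
On the way, in this order (a step that is already met when the one before it is completed fails the run):
1. the plate's low edge is under the lip while the opposite edge is still raised (plate tilted at least 7 degrees) and the flap is open (x of hook_edge in the frame of housing below -0.056 m and z of hook_edge in the frame of housing below 0.069 m and y of plate in the frame of housing between -0.006 and 0.006 m and angle between the z axis of plate and the z axis of housing, either way round above 0.12 rad and value of joint flap above 1 rad), for 0.1 s.
2. the plate lies flat on the well floor with its edge under the lip, the flap still open (x of plate in the frame of housing between -0.005 and 0.005 m and y of plate in the frame of housing between -0.006 and 0.006 m and z of plate in the frame of housing between 0.057 and 0.063 m and angle between the z axis of plate and the z axis of housing, either way round below 0.04 rad and x of hook_edge in the frame of housing below -0.056 m and value of joint flap above 1 rad), for 0.2 s.
At the end, for the whole second after the job is handed in: The plate lies flat on the well floor (centre within 5 mm lengthwise and 6 mm sideways, underside within 3 mm of the floor, within 0.04 rad of level with the unit), its low edge under the lip, at rest, and the flap is folded to within 0.12 rad of shut over its free edge (x of plate in the frame of housing between -0.005 and 0.005 m and y of plate in the frame of housing between -0.006 and 0.006 m and z of plate in the frame of housing between 0.057 and 0.063 m and angle between the z axis of plate and the z axis of housing, either way round below 0.04 rad and x of hook_edge in the frame of housing below -0.056 m and value of joint flap below 0.12 rad and linear speed of plate below 0.02 m/s); the robot touches nothing.
It fails at once if the plate was let fall in the unit (faster than 0.4 m/s with its hook edge under or at the lip) (distance between plate and housing below 0.13 m and x of hook_edge in the frame of housing between -0.075 and -0.04 m and z of hook_edge in the frame of housing below 0.085 m and linear speed of plate above 0.4 m/s).
It fails at once if a bystander was pushed more than 30 mm or knocked over (distance of any of dropper, mortar, slidebox from where it was at the start of the episode above 0.03 m or angle between any of dropper, mortar, slidebox's own z axis and vertical above 0.5 rad).
It also fails if it takes over 56 s, if anything falls off the work surface, if the arm or the gripper's body presses on something with over 40 N, if the wrist force passes 120 N, or if a joint passes its speed limit or range.

## Working session

There is one attempt and no reset: what is moved stays moved. The work goes in short steps, Python scripts to look and compute and a tool call to move; the robot and the scene stay as the last step left them, time stands still between calls to the robot, and variables do not carry over. Pictures are saved under pics/ and viewed, about 8 in all and at most 12, crops included, and the job is handed in when it is done.

Besides the shell and the picture viewer there is one more tool, called after "Call:" as a command line: name --argument value ..., lists and objects as JSON in quotes. play_rows: Moves the arm, as the interface text tells. Its arguments: {"type":"object","properties":{"targets":{"type":"array"},"newtons":{"type":"number"}},"required":["targets"]}

```bash
mkdir -p pics; ls
python3 - <<'E'
from plant import ctrl
import cv2
for n in ("top","side","wrist"):
    c=ctrl.calibration(n); print(n,{k:(v if k!="camera_from_world" else [[round(float(x),4) for x in r] for r in v]) for k,v in c.items()})
    cv2.imwrite(f"pics/{n}0.png",ctrl.read_camera(n))
print(ctrl.get_state())
E
```

```text
pics
top {'fx': 498.60987914142913, 'fy': 498.60987914142913, 'cx': 320.9779497894, 'cy': 197.21165310224632, 'k1': -0.004711000340588434, 'camera_from_world': [[-0.0696, -0.9976, -0.0019, 0.0339], [-0.9745, 0.0684, -0.2139, 0.5061], [0.2135, -0.013, -0.9769, 1.6546], [0.0, 0.0, 0.0, 1.0]]}
side {'fx': 463.98725366611666, 'fy': 463.98725366611666, 'cx': 320.2722901772139, 'cy': 203.9385775041823, 'k1': -0.1094755949780328, 'camera_from_world': [[-0.9257, -0.3782, -0.013, 0.4806], [-0.2411, 0.616, -0.75, 0.1784], [0.2916, -0.691, -0.6614, 1.4898], [0.0, 0.0, 0.0, 1.0]]}
wrist {'fx': 353.1617776006136, 'fy': 353.1617776006136, 'cx': 320.4864173871388, 'cy': 200.15765168700725, 'k1': -0.038932963161419816, 'camera_from_world': [[0.2936, 0.9559, -0.0028, -0.6736], [0.9041, -0.2767, 0.3257, -0.042], [0.3106, -0.0981, -0.9455, 0.3811], [0.0, 0.0, 0.0, 1.0]]}
{'time': 0.15, 'qpos': array([ 1.12301805e+00,  2.86992690e-01,  1.57784057e+00, -6.49004009e-06,
        1.27863925e+00, -1.50012375e-01]), 'dq': array([-1.29129008e-03, -2.64072246e-03, -4.71478970e-03, -1.55150540e-03,
        1.74722963e-03,  1.99236003e-05]), 'joint_efforts': array([ 6.41400802e-04, -4.06601071e+01, -2.93141842e+01, -1.27273279e-04,
        3.93036738e-03,  8.09811354e-06]), 'eef_pos': array([0.19778379, 0.64481806, 0.22464469]), 'tcp_rot': array([ 0.10425114,  0.69947774, -0.10552275,  0.69909051]), 'contact_force': array([-0.10959546, -1.27118382, -0.27680672]), 'wrist_torque': array([-0.01582747,  0.05150934, -0.00935565]), 'opening': 0.9988160943431742}
```

View pics/top0.png

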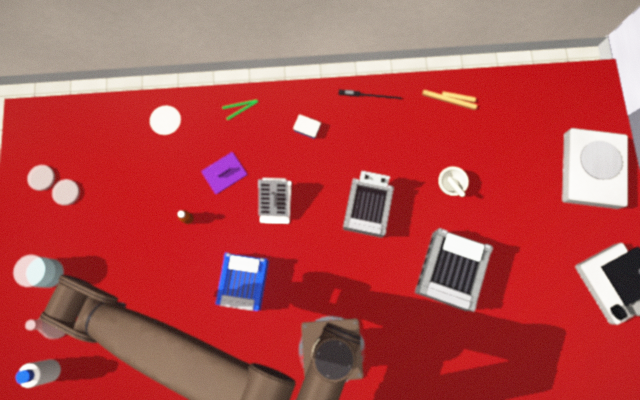

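View pics/side0.png

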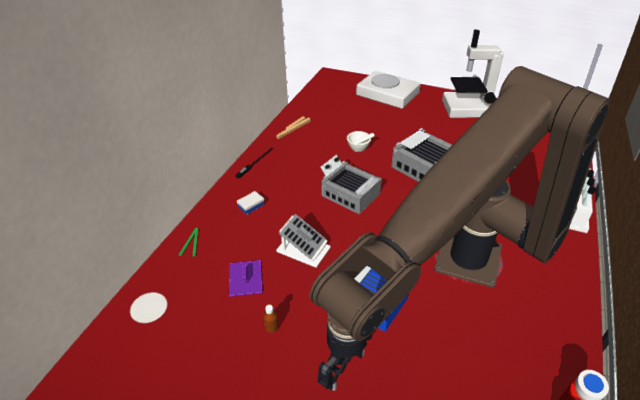

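Top view: target plate on its rack at about (275,200), target housing (small grey) at (369,205), blue one at (242,281), large grey one at (455,270), dropper (184,215), mortar (454,181), slidebox (307,126). The side view agrees.

```bash
cat > h.py <<'E'
import numpy as np, cv2
from scipy.spatial.transform import Rotation as R
def K(c): return np.array([[c["fx"],0,c["cx"]],[0,c["fy"],c["cy"]],[0,0,1.]])
def D(c): return np.array([c["k1"],0,0,0,0.])
def proj(c,P):
    T=np.array(c["camera_from_world"]); P=np.atleast_2d(P)@T[:3,:3].T+T[:3,3]
    s=P[:,:2]/P[:,2:]; s=s*(1+c["k1"]*(s**2).sum(1,keepdims=True))
    return s*[c["fx"],c["fy"]]+[c["cx"],c["cy"]]
def back(c,uv,z):
    T=np.array(c["camera_from_world"]); s=cv2.undistortPoints(np.array([[uv]],float),K(c),D(c))[0,0]
    d=T[:3,:3].T@[s[0],s[1],1]; o=-T[:3,:3].T@T[:3,3]
    return o+d*(z-o[2])/d[2]
E
python3 - <<'E'
from h import *
from plant import ctrl
c=ctrl.calibration("top")
for n,uv,z in [("rack",(275,200),.06),("housing",(369,207),.07),("mortar",(454,181),.05),("dropper",(184,215),.08),("big",(455,270),.08),("slide",(307,126),.03),("blue",(242,281),.07)]:
    print(n,back(c,uv,z).round(3))
w=ctrl.calibration("wrist"); s=ctrl.get_state()
T=np.array(w["camera_from_world"]); o=-T[:3,:3].T@T[:3,3]
Rt=R.from_quat(s["tcp_rot"]).as_matrix()
print("tool axes cols",Rt.round(3)); print("cam in tool",(Rt.T@(o-s["eef_pos"])).round(4),(Rt.T@T[:3,:3].T).round(3))
print(ctrl.finger_overhang)
E
```

```text
rack [0.507 0.156 0.06 ]
housing [ 0.459 -0.161  0.07 ]
mortar [ 0.533 -0.465  0.05 ]
dropper [0.473 0.461 0.08 ]
big [ 0.228 -0.422  0.08 ]
slide [0.777 0.03  0.03 ]
blue [0.241 0.277 0.07 ]
tool axes cols [[-0.001  0.293  0.956]
 [-0.002  0.956 -0.293]
 [-1.    -0.002 -0.   ]]
cam in tool [-1.477e-01 -1.000e-04 -8.420e-02] [[ 0.001 -0.326  0.945]
 [ 1.     0.    -0.001]
 [ 0.     0.945  0.326]]
0.025
```

Call:
play_rows --targets '[{"delta_pos": [0.232,-0.489,0.075],"delta_rot": [0,0,0.0948],"claw": 85},{"delta_pos": [0.232,-0.489,0.075],"delta_rot": [0,0,0.0948],"claw": 85},{"delta_pos": [0.232,-0.489,0.075],"delta_rot": [0,0,0.0948],"claw": 85},{"delta_pos": [0.232,-0.489,0.075],"delta_rot": [0,0,0.0948],"claw": 85},{"delta_pos": [0.232,-0.489,0.075],"delta_rot": [0,0,0.0948],"claw": 85},{"delta_pos": [0.232,-0.489,0.075],"delta_rot": [0,0,0.0948],"claw": 85},{"delta_pos": [0.232,-0.489,0.075],"delta_rot": [0,0,0.0948],"claw": 85},{"delta_pos": [0.232,-0.489,0.075],"delta_rot": [0,0,0.0948],"claw": 85},{"delta_pos": [0.232,-0.489,0.075],"delta_rot": [0,0,0.0948],"claw": 85},{"delta_pos": [0.232,-0.489,0.075],"delta_rot": [0,0,0.0948],"claw": 85},{"delta_pos": [0.232,-0.489,0.075],"delta_rot": [0,0,0.0948],"claw": 85},{"delta_pos": [0.232,-0.489,0.075],"delta_rot": [0,0,0.0948],"claw": 85},{"delta_pos": [0.232,-0.489,0.075],"delta_rot": [0,0,0.0948],"claw": 85},{"delta_pos": [0.232,-0.489,0.075],"delta_rot": [0,0,0.0948],"claw": 85},{"delta_pos": [0.232,-0.489,0.075],"delta_rot": [0,0,0.0948],"claw": 85},{"delta_pos": [0.232,-0.489,0.075],"delta_rot": [0,0,0.0948],"claw": 85}]'

```text
time: 1.48
eef_pos: [0.4295, 0.1559, 0.2992]
tcp_rot: [-0.0, 0.708, -0.001, 0.707]
contact_force: [-0.2, 0.4, -0.8]
opening: 0.993
```

```bash
cat >> h.py <<'E'
import pickle
def snap(name,cam="wrist"):
    from plant import ctrl
    c=ctrl.calibration(cam); im=ctrl.read_camera(cam)
    pickle.dump((c,im),open(f"{name}.pkl","wb")); return c,im
def load(name): return pickle.load(open(f"{name}.pkl","rb"))
def crop(im,x0,y0,x1,y1,s,out):
    cv2.imwrite(f"pics/{out}.png",cv2.resize(im[y0:y1,x0:x1],None,fx=s,fy=s,interpolation=cv2.INTER_CUBIC))
E
python3 - <<'E'
from h import *
c,im=snap("rackv"); crop(im,120,0,520,400,1.5,"rackv")
E
```

```text
(no output)
```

View pics/rackv.png

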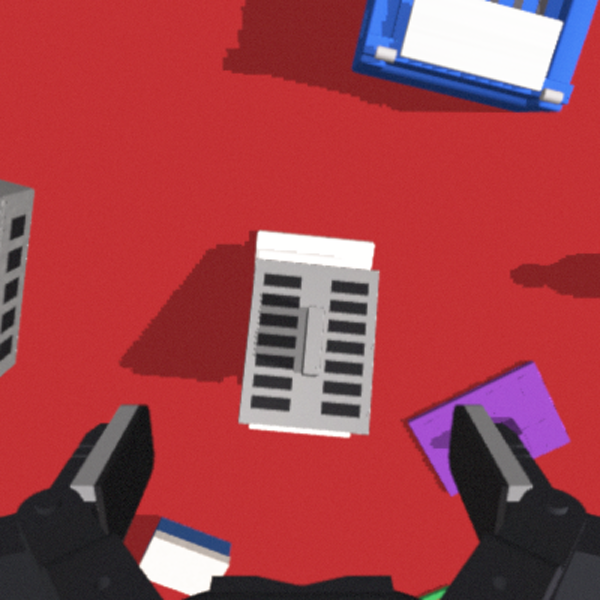

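The plate's top outline in the crop: low-edge corners (257,263) and (379,271), high-edge corners (368,434) and (240,422). The rib top runs from about (317,306) to (311,375). The purple look-alike is at (490,430).

```bash
cat > fitp.py <<'E'
from h import *
from scipy.optimize import least_squares
c,im=load("rackv")
uv=np.array([(257,263),(379,271),(368,434),(240,422),(309,306),(326,307),(319,376),(302,374)])/1.5+[120,0]
L=np.array([(-65,-50,6),(-65,50,6),(65,50,6),(65,-50,6),(-25,-6,34),(-25,6,34),(25,6,34),(25,-6,34)])/1e3
def pose(p): return R.from_euler("ZY",[p[3],-p[4]]),p[:3]
def f(p,n=8):
    r,t=pose(p); return (proj(c,r.apply(L[:n])+t)-uv[:n]).ravel()
t30=np.radians(30)
a=least_squares(lambda q:f([q[0],q[1],.062,q[2],t30]),[.5,.156,0]);print(a.x.round(4),np.round(a.fun.reshape(-1,2),1).tolist())
a=least_squares(lambda q:f([q[0],q[1],q[2],q[3],q[4]]),[.5,.156,.062,0,.52]);print(a.x.round(4),np.round(a.fun,1).tolist())
E
python3 fitp.py
```

```text
[ 0.5157  0.1634 -0.1001] [[-0.6, -2.9], [0.4, -0.3], [1.1, 1.0], [-0.9, 1.4], [-0.2, 0.3], [-0.7, 0.6], [0.3, -0.1], [0.6, 0.3]]
[ 0.5189  0.1635  0.0549 -0.1004  0.5357] [0.1, -1.7, -0.5, 0.8, 0.5, -0.1, -0.1, 0.5, -0.1, 0.6, -0.9, 0.9, 0.3, -0.7, 0.8, -0.4]
```

Call:
play_rows --targets '[{"delta_pos": [0,-0.321,0],"delta_rot": [0,0,0],"claw": 85},{"delta_pos": [0,-0.321,0],"delta_rot": [0,0,0],"claw": 85},{"delta_pos": [0,-0.321,0],"delta_rot": [0,0,0],"claw": 85},{"delta_pos": [0,-0.321,0],"delta_rot": [0,0,0],"claw": 85},{"delta_pos": [0,-0.321,0],"delta_rot": [0,0,0],"claw": 85},{"delta_pos": [0,-0.321,0],"delta_rot": [0,0,0],"claw": 85},{"delta_pos": [0,-0.321,0],"delta_rot": [0,0,0],"claw": 85},{"delta_pos": [0,-0.321,0],"delta_rot": [0,0,0],"claw": 85},{"delta_pos": [0,-0.321,0],"delta_rot": [0,0,0],"claw": 85},{"delta_pos": [0,-0.321,0],"delta_rot": [0,0,0],"claw": 85},{"delta_pos": [0,-0.321,0],"delta_rot": [0,0,0],"claw": 85}]'

```text
time: 2.45
eef_pos: [0.4294, -0.1627, 0.2986]
tcp_rot: [-0.001, 0.708, 0.001, 0.706]
contact_force: [-1.1, 0.2, 0.7]
opening: 0.991
```

Run:
```python
from h import *
c,im=snap("houv"); crop(im,150,0,470,380,1.57,"houv")
```

```text
(no output)
```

View pics/houv.png

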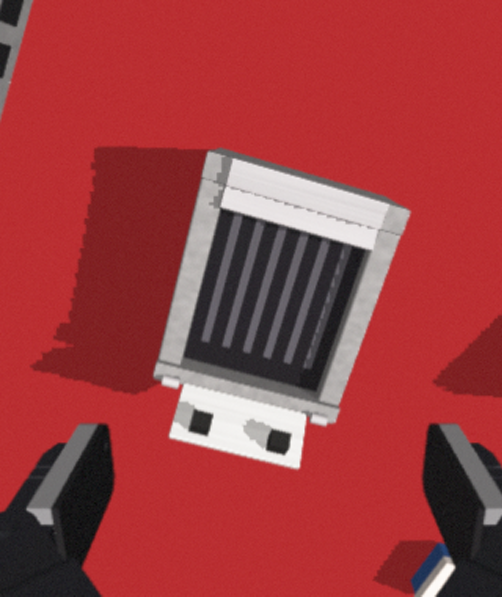

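Housing in the crop: robot-wall outer top corners (208,151) and (409,209), far-wall outer corners about (155,377) and (337,423). Lip free edge (221,208)–(372,249), flap free edge (170,437)–(300,468), feet on its visible inner face.

```bash
cat > fith.py <<'E'
from h import *
from scipy.optimize import least_squares
c,im=load("houv")
uv=np.array([(208,151),(409,209),(155,377),(337,423),(221,208),(372,249)])/1.57+[150,0]
L=np.array([(-85,-70,82),(-85,70,82),(85,-70,80),(85,70,80),(-51.5,-53,80),(-51.5,53,80)])/1e3
r=lambda p:R.from_euler("Z",p[2])
f=lambda p:(proj(c,r(p).apply(L)+[p[0],p[1],0])-uv).ravel()
a=least_squares(f,[.46,-.16,0],loss="soft_l1");p=a.x
print(p.round(4),np.round(f(p).reshape(-1,2),1).tolist())
o=im[60:330,230:430].copy(); s=3
o=cv2.resize(im[70:310,235:425],None,fx=s,fy=s,interpolation=cv2.INTER_CUBIC)
def line(A,B,col):
    q=(proj(c,r(p).apply(np.array([A,B])/1e3)+[p[0],p[1],0])-[235,70])*s
    cv2.line(o,tuple(map(int,q[0])),tuple(map(int,q[1])),col,1)
for x,z,col in((-85,82,(0,255,0)),(85,80,(0,255,0)),(67.5,80,(0,255,0)),(-51.5,76,(255,255,0)),(67.5,60,(255,0,255)),(77,81,(0,255,255))):line((x,-70,z),(x,70,z),col)
for y in(-70,-53,53,70):line((-67,y,74),(67.5,y,74),(255,0,0))
for y in(-53,53):line((-51,y,60),(67.5,y,60),(255,0,255))
fl={}
for v in([170,437],[300,468]): fl[tuple(v)]=1
# flap angle
g=np.array([(170,437),(300,468)])/1.57+[150,0]
def F(t):
    q=np.array([[77-42*np.cos(t),y,81+42*np.sin(t)] for y in(-47,47)])/1e3
    return (proj(c,r(p).apply(q)+[p[0],p[1],0])-g).ravel()
b=least_squares(lambda t:F(t[0]),[2.0]);print("flap",b.x,b.fun.round(1))
cv2.imwrite("pics/houfit.png",o[:600]);cv2.imwrite("pics/houfit.png",cv2.resize(o,None,fx=.83,fy=.83))
E
python3 fith.py
```

```text
[ 0.4605 -0.1562 -0.262 ] [[-0.9, -0.8], [3.9, -0.6], [-0.6, 3.9], [-0.2, 2.7], [-0.4, -0.3], [1.0, 0.1]]
flap [2.39756249] [1.1 0.8 0.7 0.3]
```

View pics/houfit.png

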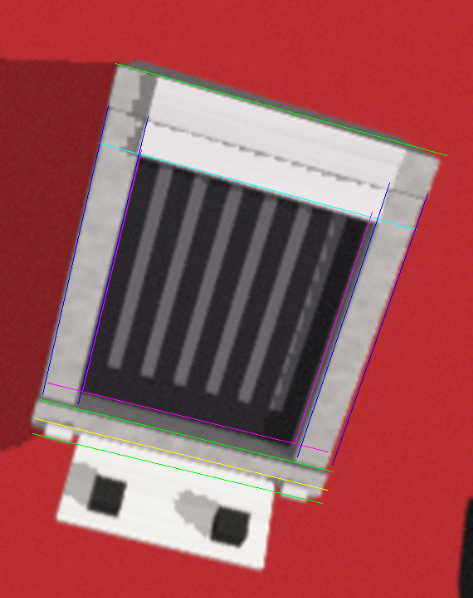

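```bash
cat > fith2.py <<'E'
from h import *
from scipy.optimize import least_squares
c,im=load("houv")
uv=np.array([(118,65),(438,160),(40,400),(331,470),(107,108),(426,197),(138,155),(374,221),(80,403),(297,458)])/(3*.83)+[235,70]
L=np.array([(-85,-70,82),(-85,70,82),(67.5,-70,80),(67.5,70,80),(-67.5,-70,82),(-67.5,70,82),(-51.5,-53,79),(-51.5,53,79),(67.5,-53,74),(67.5,53,74)])/1e3
f=lambda p:(proj(c,R.from_euler("Z",p[2]).apply(L)+[p[0],p[1],0])-uv).ravel()
a=least_squares(f,[.46,-.16,-.26],loss="soft_l1");p=a.x
print(p.round(4),np.round(f(p).reshape(-1,2),1).tolist())
for dz in(-.005,.005):
  g=lambda p:(proj(c,R.from_euler("Z",p[2]).apply(L)+[p[0],p[1],dz])-uv).ravel()
  print(least_squares(g,[.46,-.16,-.26],loss="soft_l1").x)
E
python3 fith2.py
```

```text
[ 0.4609 -0.1568 -0.2637] [[-1.2, -0.4], [3.0, -1.2], [-0.5, 0.2], [0.5, 1.1], [-0.8, -0.3], [2.1, 0.2], [-0.4, 0.2], [2.1, 0.3], [-1.1, 0.4], [-0.3, 0.1]]
[ 0.46206813 -0.15690878 -0.26268561]
[ 0.45979116 -0.15661442 -0.26622205]
```

```bash
cat >> h.py <<'E'
R0=R.from_matrix(np.array([[0,0,1.],[0,1,0],[-1,0,0]]))  # tool down, tool z = +x
H=np.array([.461,-.157]); HY=-.264
def tool(yaw,tilt): return R.from_euler("ZY",[yaw,-tilt])*R0
def delta(pos,rot):
    from plant import ctrl
    s=ctrl.get_state(); d=np.array(pos)-s["eef_pos"]
    return d.round(4).tolist(),((rot*R.from_quat(s["tcp_rot"]).inv()).as_rotvec()/np.pi).round(4).tolist()
def hw(p): # housing frame -> world
    return R.from_euler("Z",HY).apply(p)+[H[0],H[1],0]
E
python3 - <<'E'
from h import *
from plant import ctrl
print(ctrl.get_state()["qpos"])
print(delta(hw([-.015,0,.25]),tool(HY,np.radians(25))))
E
```

```text
[-5.82483826e-01 -2.57571398e-01  1.99457998e+00 -1.46813199e-03
  1.40589284e+00 -2.15657286e+00]
([0.0171, 0.0094, -0.0488], [-0.018, -0.1387, -0.0838])
```

Call:
play_rows --targets '[{"delta_pos": [0.017,0.009,-0.049],"delta_rot": [-0.018,-0.139,-0.084],"claw": 85},{"delta_pos": [0.017,0.009,-0.049],"delta_rot": [-0.018,-0.139,-0.084],"claw": 85},{"delta_pos": [0.017,0.009,-0.049],"delta_rot": [-0.018,-0.139,-0.084],"claw": 85},{"delta_pos": [0.017,0.009,-0.049],"delta_rot": [-0.018,-0.139,-0.084],"claw": 85},{"delta_pos": [0.017,0.009,-0.049],"delta_rot": [-0.018,-0.139,-0.084],"claw": 85},{"delta_pos": [0.017,0.009,-0.049],"delta_rot": [-0.018,-0.139,-0.084],"claw": 85},{"delta_pos": [0.017,0.009,-0.049],"delta_rot": [-0.018,-0.139,-0.084],"claw": 85}]'

```text
time: 3.08
eef_pos: [0.4471, -0.1529, 0.2509]
tcp_rot: [0.07, 0.532, -0.11, 0.836]
contact_force: [0.5, -0.1, 1.0]
opening: 0.998
```

Run:
```python
from h import *
from plant import ctrl
print(ctrl.get_state()["qpos"])
print(delta(hw([-.015,0,.25]),tool(HY,np.radians(25))))
P=np.array([.5165,.1634,.0615]);Y=-.1
for t in (30,15):
  r=R.from_euler("ZY",[Y,-np.radians(30)])
  T=P+r.apply([0,0,.033]); print(t,T, delta(T+ tool(Y,np.radians(t)).apply([-.10,0,0]),tool(Y,np.radians(t))))
```

```text
[-0.62932748 -0.47218737  2.27737256  0.18981926  0.93337081 -2.02042798]
([-0.0005, -0.0002, -0.0009], [0.0003, 0.0003, -0.0007])
30 [0.50008243 0.16504725 0.09007884] ([0.0033, 0.3229, -0.0742], [-0.0047, -0.027, 0.0515])
15 [0.50008243 0.16504725 0.09007884] ([0.0273, 0.3205, -0.0643], [0.0103, 0.055, 0.0514])
```

Model check: the hooking poses stay inside the joint ranges with a grasp perpendicular to the plate. I'll go to a pre-grasp 100 mm back along the tool axis.

Call:
play_rows --targets '[{"delta_pos": [0.003,0.323,-0.074],"delta_rot": [-0.005,-0.027,0.0515],"claw": 50},{"delta_pos": [0.003,0.323,-0.074],"delta_rot": [-0.005,-0.027,0.0515],"claw": 50},{"delta_pos": [0.003,0.323,-0.074],"delta_rot": [-0.005,-0.027,0.0515],"claw": 50},{"delta_pos": [0.003,0.323,-0.074],"delta_rot": [-0.005,-0.027,0.0515],"claw": 50},{"delta_pos": [0.003,0.323,-0.074],"delta_rot": [-0.005,-0.027,0.0515],"claw": 50},{"delta_pos": [0.003,0.323,-0.074],"delta_rot": [-0.005,-0.027,0.0515],"claw": 50},{"delta_pos": [0.003,0.323,-0.074],"delta_rot": [-0.005,-0.027,0.0515],"claw": 50},{"delta_pos": [0.003,0.323,-0.074],"delta_rot": [-0.005,-0.027,0.0515],"claw": 50},{"delta_pos": [0.003,0.323,-0.074],"delta_rot": [-0.005,-0.027,0.0515],"claw": 50},{"delta_pos": [0.003,0.323,-0.074],"delta_rot": [-0.005,-0.027,0.0515],"claw": 50},{"delta_pos": [0.003,0.323,-0.074],"delta_rot": [-0.005,-0.027,0.0515],"claw": 50},{"delta_pos": [0.003,0.323,-0.074],"delta_rot": [-0.005,-0.027,0.0515],"claw": 50}]'

```text
time: 4.08
eef_pos: [0.4511, 0.1694, 0.1779]
tcp_rot: [0.025, 0.499, -0.044, 0.865]
contact_force: [0.5, -0.8, -0.1]
opening: 0.581
```

Run:
```python
from h import *
c,im=snap("pre")
P=np.array([.5165,.1634,.0615]);r=R.from_euler("ZY",[-.1,-np.radians(30)])
o=cv2.resize(im[40:400,170:470],None,fx=1.65,fy=1.65,interpolation=cv2.INTER_CUBIC)
for q in ([(-65,-50,6),(-65,50,6),(65,50,6),(65,-50,6)],[(-25,-6,34),(-25,6,34),(25,6,34),(25,-6,34)]):
    u=((proj(c,r.apply(np.array(q)/1e3)+P)-[170,40])*1.65).astype(int); cv2.polylines(o,[u],True,(0,255,0),1); print(u.tolist())
cv2.imwrite("pics/pre.png",o)
```

```text
[[141, 106], [359, 105], [344, 359], [155, 358]]
[[236, 205], [264, 205], [263, 311], [237, 311]]
```

View pics/pre.png

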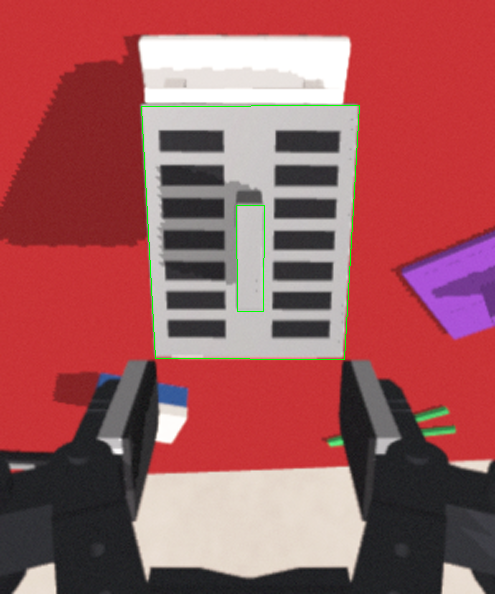

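The predicted outline and rib (rib 236–264, 205–311) lie on the image to within a pixel, so the plate pose is confirmed. Advancing along the tool axis.

Call:
play_rows --targets '[{"delta_pos": [0.02,-0.002,-0.036],"delta_rot": [0,0,0],"claw": 50},{"delta_pos": [0.03,-0.003,-0.054],"delta_rot": [0,0,0],"claw": 50},{"delta_pos": [0.038,-0.0035,-0.068],"delta_rot": [0,0,0],"claw": 50},{"delta_pos": [0.044,-0.004,-0.079],"delta_rot": [0,0,0],"claw": 50},{"delta_pos": [0.047,-0.004,-0.084],"delta_rot": [0,0,0],"claw": 50},{"delta_pos": [0.049,-0.0044,-0.0878],"delta_rot": [0,0,0],"claw": 50},{"delta_pos": [0.049,-0.0044,-0.0878],"delta_rot": [0,0,0],"claw": 50},{"delta_pos": [0.049,-0.0044,-0.0878],"delta_rot": [0,0,0],"claw": 50}]' --newtons 40

```text
time: 4.8
eef_pos: [0.5006, 0.1639, 0.0909]
tcp_rot: [0.026, 0.498, -0.045, 0.865]
contact_force: [0.2, 0.3, 0.1]
opening: 0.583
```

Call:
play_rows --targets '[{"delta_pos": [0,0,0],"delta_rot": [0,0,0],"claw": 25},{"delta_pos": [0,0,0],"delta_rot": [0,0,0],"claw": 15},{"delta_pos": [0,0,0],"delta_rot": [0,0,0],"claw": 5},{"delta_pos": [0,0,0],"delta_rot": [0,0,0],"claw": 5},{"delta_pos": [0,0,0],"delta_rot": [0,0,0],"claw": 5},{"delta_pos": [0,0,0],"delta_rot": [0,0,0],"claw": 5},{"delta_pos": [0,0,0],"delta_rot": [0,0,0],"claw": 5},{"delta_pos": [0,0,0],"delta_rot": [0,0,0],"claw": 5}]' --newtons 40

```text
time: 5.47
eef_pos: [0.5006, 0.164, 0.0908]
tcp_rot: [0.026, 0.498, -0.045, 0.865]
contact_force: [0.1, -0.0, -0.4]
opening: 0.057
```

The opening (4.9 mm) says nothing is between the pads, so I'll look.

```bash
python3 - <<'E'
from h import *
c,im=snap("g1"); c2,im2=snap("g1s","side")
a=cv2.resize(im[40:400,190:450],None,fx=1.4,fy=1.4)
b=cv2.resize(im2[190:310,230:350],(504,504),interpolation=cv2.INTER_CUBIC)
cv2.imwrite("pics/g1.png",np.hstack([a[:504],b])[:, :800+68])
E
python3 -c "
import cv2;i=cv2.imread('pics/g1.png');cv2.imwrite('pics/g1.png',cv2.resize(i,(790,int(i.shape[0]*790/i.shape[1]))))"
```

```text
(no output)
```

View pics/g1.png

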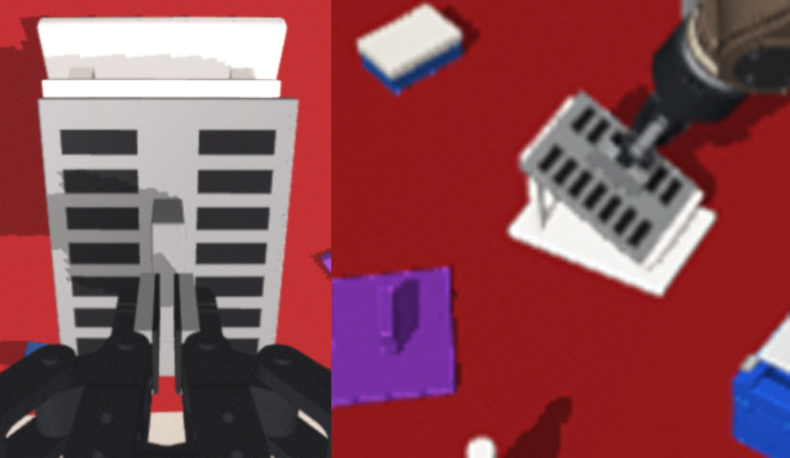

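Run:
```python
from h import *
from plant import ctrl
c,im=load("g1"); s=ctrl.get_state(); rt=R.from_quat(s["tcp_rot"]); print(s["opening"],s["eef_pos"])
k=1.4*790/868.
f=lambda P:((proj(c,P)-[190,40])*k).round().astype(int).tolist()
k=790/ (364+504)*1.4
print("tips",f(rt.apply(np.array([[.025,y,z] for y in(-.0025,.0025) for z in(-.011,.011)])*1)+s["eef_pos"]))
P=np.array([.5165,.1634,.0615]);r=R.from_euler("ZY",[-.1,-np.radians(30)])
print("ribtop",f(r.apply(np.array([(-25,-6,34),(-25,6,34),(25,6,34),(25,-6,34)])/1e3)+P))
print("ribbase",f(r.apply(np.array([(-25,-6,6),(-25,6,6)])/1e3)+P))
print("slab",f(r.apply(np.array([(-65,-50,6),(-65,50,6)])/1e3)+P))
o=cv2.resize(im[180:400,230:410],None,fx=3.3,fy=3.3,interpolation=cv2.INTER_CUBIC)[:600]
o=cv2.convertScaleAbs(o,alpha=1.8,beta=15)
def d(q,col):
    u=((proj(c,q)-[230,180])*3.3).astype(int); cv2.polylines(o,[u],True,col,1)
d(r.apply(np.array([(-25,-6,34),(-25,6,34),(25,6,34),(25,-6,34)])/1e3)+P,(0,255,0))
for y in(-.0025,.0025): d(rt.apply(np.array([[x,y,z] for x,z in((.025,-.011),(.025,.011),(0,.011),(0,-.011))]))+s["eef_pos"],(0,0,255))
cv2.imwrite("pics/g1b.png",o)
```

```text
0.05279746508457538 [0.50057876 0.16393585 0.0907792 ]
tips [[161, 236], [161, 283], [173, 236], [172, 283]]
ribtop [[152, 226], [186, 226], [185, 345], [154, 345]]
ribbase [[154, 200], [184, 200]]
slab [[39, 101], [300, 101]]
```

View pics/g1b.png

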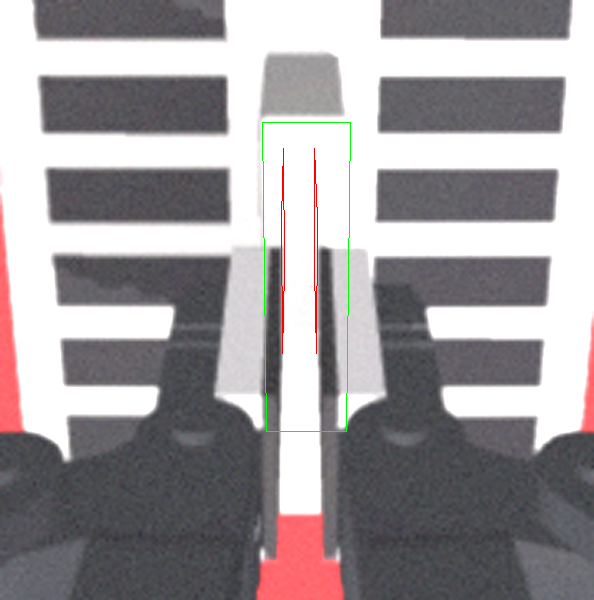

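Run:
```python
from h import *
from plant import ctrl
c,im=load("g1s"); s=ctrl.get_state(); rt=R.from_quat(s["tcp_rot"])
P=np.array([.5165,.1634,.0615]);r=R.from_euler("ZY",[-.1,-np.radians(30)])
f=lambda Q:(proj(c,Q)-[230,190])*6
x0,y0=55,10
o=cv2.resize(im[190:290,230:350],None,fx=6,fy=6,interpolation=cv2.INTER_CUBIC); o=cv2.convertScaleAbs(o,alpha=1.3,beta=25)
for x,col in((.025,(0,0,255)),(0,(0,255,255)),(-.03,(255,255,0))):
    cv2.circle(o,tuple(f(rt.apply([x,0,0])+s["eef_pos"])[0].astype(int)),4,col,-1)
for z in(6,34):
    u=f(r.apply(np.array([(-25,-6,z),(-25,6,z),(25,6,z),(25,-6,z)])/1e3)+P).astype(int); cv2.polylines(o,[u],True,(0,255,0),1)
u=f(r.apply(np.array([(-65,-50,6),(-65,50,6),(65,50,6),(65,-50,6)])/1e3)+P).astype(int); cv2.polylines(o,[u],True,(0,255,0),1)
cv2.imwrite("pics/g1c.png",o)
```

```text
(no output)
```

View pics/g1c.png

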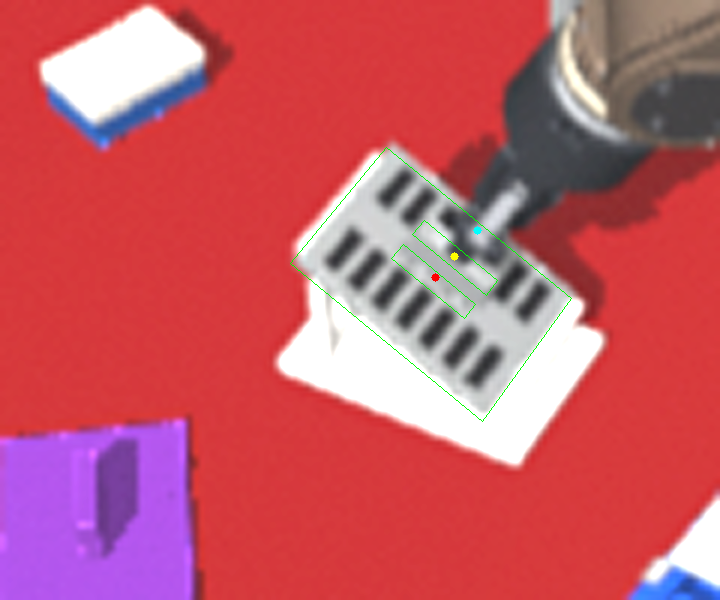

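Both cameras show the closed fingertips at about the reported TCP, not 25 mm ahead of it: the wrist view gives roughly −4 mm and the side view agrees. The plate's pose matches in every view. So I'll reopen, go 26 mm deeper while watching the force, and close.

Call:
play_rows --targets '[{"delta_pos": [0,0,0],"delta_rot": [0,0,0],"claw": 50},{"delta_pos": [0,0,0],"delta_rot": [0,0,0],"claw": 50},{"delta_pos": [0,0,0],"delta_rot": [0,0,0],"claw": 50},{"delta_pos": [0,0,0],"delta_rot": [0,0,0],"claw": 50},{"delta_pos": [0,0,0],"delta_rot": [0,0,0],"claw": 50},{"delta_pos": [0.003,-0.0003,-0.0052],"delta_rot": [0,0,0],"claw": 50},{"delta_pos": [0.006,-0.0006,-0.0104],"delta_rot": [0,0,0],"claw": 50},{"delta_pos": [0.009,-0.001,-0.0156],"delta_rot": [0,0,0],"claw": 50},{"delta_pos": [0.011,-0.001,-0.019],"delta_rot": [0,0,0],"claw": 50},{"delta_pos": [0.013,-0.001,-0.0225],"delta_rot": [0,0,0],"claw": 50},{"delta_pos": [0.013,-0.001,-0.0225],"delta_rot": [0,0,0],"claw": 50}]'

```text
time: 6.48
eef_pos: [0.5134, 0.1627, 0.0671]
tcp_rot: [0.025, 0.499, -0.045, 0.865]
contact_force: [0.5, 0.5, 0.0]
opening: 0.585
```

Call:
play_rows --targets '[{"delta_pos": [0,0,0],"delta_rot": [0,0,0],"claw": 25},{"delta_pos": [0,0,0],"delta_rot": [0,0,0],"claw": 15},{"delta_pos": [0,0,0],"delta_rot": [0,0,0],"claw": 5},{"delta_pos": [0,0,0],"delta_rot": [0,0,0],"claw": 5},{"delta_pos": [0,0,0],"delta_rot": [0,0,0],"claw": 5},{"delta_pos": [0,0,0],"delta_rot": [0,0,0],"claw": 5},{"delta_pos": [0,0,0],"delta_rot": [0,0,0],"claw": 5},{"delta_pos": [0,0,0],"delta_rot": [0,0,0],"claw": 5}]' --newtons 45

```text
time: 7.15
eef_pos: [0.5133, 0.1628, 0.0673]
tcp_rot: [0.025, 0.499, -0.045, 0.865]
contact_force: [-3.9, 0.1, 3.5]
opening: 0.132
```

Gripped: 11.3 mm opening on the 12 mm rib. Lifting, then working out the pre-hook pose.

Call:
play_rows --targets '[{"delta_pos": [-0.002,0,0.015],"delta_rot": [0,0,0],"claw": 5},{"delta_pos": [-0.005,0,0.04],"delta_rot": [0,0,0],"claw": 5},{"delta_pos": [-0.01,0,0.07],"delta_rot": [0,0,0],"claw": 5},{"delta_pos": [-0.015,0,0.11],"delta_rot": [0,0,0],"claw": 5},{"delta_pos": [-0.02,0,0.15],"delta_rot": [0,0,0],"claw": 5},{"delta_pos": [-0.02,0,0.15],"delta_rot": [0,0,0],"claw": 5}]' --newtons 60

```text
time: 7.65
eef_pos: [0.4974, 0.1639, 0.2281]
tcp_rot: [0.027, 0.492, -0.044, 0.869]
contact_force: [1.4, 0.3, -0.5]
opening: 0.127
```

```bash
cat >> h.py <<'E'
def tgt(x0,z0,deg,y=0,tp=(0,0,.0066)): # hook edge in housing frame (mm), tilt
    th=np.radians(deg); rl=R.from_euler("Y",-th)
    t=np.array([x0,y,z0])/1e3+rl.apply(np.array([.065,0,0])+tp)
    return hw(t),tool(HY,th)
E
python3 - <<'E'
from h import *
from plant import ctrl
print(ctrl.get_state()["opening"]); print(tgt(-45,134,25)[0],delta(*tgt(-45,134,25)))
E
```

```text
0.12691420065542994
[ 0.47173544 -0.15990189  0.16745182] ([-0.0257, -0.3238, -0.0606], [0.0048, 0.033, -0.0512])
```

Call:
play_rows --targets '[{"delta_pos": [-0.003,-0.03,0],"delta_rot": [0.0005,0.003,-0.005],"claw": 5},{"delta_pos": [-0.005,-0.065,0],"delta_rot": [0.001,0.006,-0.01],"claw": 5},{"delta_pos": [-0.008,-0.1,0],"delta_rot": [0.0015,0.01,-0.016],"claw": 5},{"delta_pos": [-0.01,-0.14,0],"delta_rot": [0.002,0.014,-0.022],"claw": 5},{"delta_pos": [-0.014,-0.18,0],"delta_rot": [0.003,0.018,-0.028],"claw": 5},{"delta_pos": [-0.018,-0.22,0],"delta_rot": [0.003,0.022,-0.034],"claw": 5},{"delta_pos": [-0.021,-0.26,-0.01],"delta_rot": [0.004,0.026,-0.041],"claw": 5},{"delta_pos": [-0.024,-0.295,-0.025],"delta_rot": [0.0045,0.03,-0.047],"claw": 5},{"delta_pos": [-0.0257,-0.315,-0.045],"delta_rot": [0.0048,0.033,-0.0512],"claw": 5},{"delta_pos": [-0.0257,-0.3238,-0.06],"delta_rot": [0.0048,0.033,-0.0512],"claw": 5},{"delta_pos": [-0.0257,-0.3238,-0.0606],"delta_rot": [0.0048,0.033,-0.0512],"claw": 5},{"delta_pos": [-0.0257,-0.3238,-0.0606],"delta_rot": [0.0048,0.033,-0.0512],"claw": 5}]'

```text
time: 8.65
eef_pos: [0.4706, -0.1597, 0.1654]
tcp_rot: [0.072, 0.534, -0.111, 0.835]
contact_force: [-0.1, 0.4, -1.6]
opening: 0.128
```

```bash
cat > ov.py <<'E'
from h import *
from plant import ctrl
import sys
def overlay(name,tp=(0,0,.0066),box=(170,0,470,360),s=1.65):
    st=ctrl.get_state(); c,im=snap(name)
    pr=R.from_quat(st["tcp_rot"])*R0.inv(); O=st["eef_pos"]-pr.apply(tp)
    o=cv2.resize(im[box[1]:box[3],box[0]:box[2]],None,fx=s,fy=s,interpolation=cv2.INTER_CUBIC)
    def d(P,col,cl=True):
        u=((proj(c,P)-box[:2])*s).astype(int); cv2.polylines(o,[u],cl,col,1); return u.tolist()
    for q in ([(-65,-50,6),(-65,50,6),(65,50,6),(65,-50,6)],[(-25,-6,34),(-25,6,34),(25,6,34),(25,-6,34)]): print("plate",d(pr.apply(np.array(q)/1e3)+O,(0,255,0)))
    for q in ([(-85,-70,82),(-85,70,82),(-67.5,70,82),(-67.5,-70,82)],[(-51.5,-53,80),(-51.5,53,80)],[(67.5,-70,80),(67.5,70,80)],[(-67,-70,74),(67,-70,74)],[(-67,70,74),(67,70,74)]): print("unit",d(hw(np.array(q)/1e3),(255,0,0)))
    hk=R.from_euler("Z",-HY).apply(O+pr.apply([-.065,0,0])-[H[0],H[1],0])
    print("hook in unit",(hk*1e3).round(1),"F",st["contact_force"].round(1),"euler",(R.from_euler("Z",-HY)*pr).as_euler("ZYX",degrees=True).round(2))
    cv2.imwrite(f"pics/{name}.png",o)
if __name__=="__main__": overlay(sys.argv[1])
E
python3 ov.py hk1; python3 -c "
from h import *
print(delta(*tgt(-45,66,25)))"
```

```text
plate [[51, 211], [446, 212], [401, 613], [96, 613]]
plate [[222, 404], [275, 404], [272, 579], [225, 579]]
unit [[1, -3], [495, -4], [479, 59], [17, 60]]
unit [[84, 108], [412, 107]]
unit [[97, 361], [400, 360]]
unit [[25, 52], [99, 351]]
unit [[471, 51], [398, 350]]
hook in unit [-46.3   0.  132.2] F [-0.1  0.4 -1.6] euler [ -0.12 -24.78   0.08]
([0.0003, -0.0003, -0.0675], [-0.0003, -0.0003, 0.0001])
```

View pics/hk1.png

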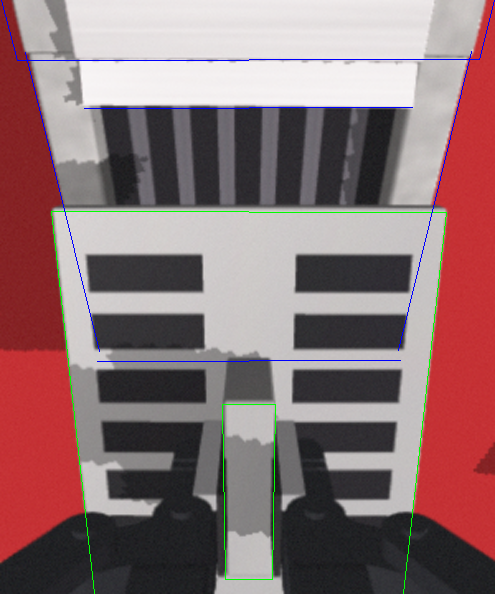

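The overlay agrees with the picture: plate edge at row 209, lip edge at row 107, side walls within about 1 mm. Descending in front of the lip.

Call:
play_rows --targets '[{"delta_pos": [0.001,0,-0.012],"delta_rot": [0,0,0],"claw": 5},{"delta_pos": [0.001,0,-0.024],"delta_rot": [0,0,0],"claw": 5},{"delta_pos": [0.001,0,-0.036],"delta_rot": [0,0,0],"claw": 5},{"delta_pos": [0.001,0,-0.046],"delta_rot": [0,0,0],"claw": 5},{"delta_pos": [0.001,0,-0.054],"delta_rot": [0,0,0],"claw": 5},{"delta_pos": [0.001,0,-0.06],"delta_rot": [0,0,0],"claw": 5},{"delta_pos": [0.001,0,-0.063],"delta_rot": [0,0,0],"claw": 5},{"delta_pos": [0.001,0,-0.065],"delta_rot": [0,0,0],"claw": 5},{"delta_pos": [0.001,0,-0.065],"delta_rot": [0,0,0],"claw": 5}]'

```text
time: 9.45
eef_pos: [0.4725, -0.1595, 0.1019]
tcp_rot: [0.071, 0.533, -0.111, 0.836]
contact_force: [-0.5, -0.1, -1.5]
opening: 0.123
```

```bash
cat > st.py <<'E'
from h import *
from plant import ctrl
import sys
st=ctrl.get_state(); pr=R.from_quat(st["tcp_rot"])*R0.inv(); O=st["eef_pos"]-pr.apply([0,0,.0066])
hk=R.from_euler("Z",-HY).apply(O+pr.apply([-.065,0,0])-[H[0],H[1],0])
print("hook in unit",(hk*1e3).round(1),"F unit",R.from_euler("Z",-HY).apply(st["contact_force"]).round(1),"eul",(R.from_euler("Z",-HY)*pr).as_euler("ZYX",degrees=True).round(2),"t",st["time"],"q3",st["qpos"][2].round(3))
for a in sys.argv[1:]: print(a,delta(*tgt(*map(float,a.split(",")))))
E
python3 st.py -- 2>/dev/null; python3 st.py "-46,65,24" "-51,64,23" "-56,63,22" "-61,62.5,21" "-65,62,20"
```

```text
hook in unit [-44.4   0.6  68.5] F unit [-0.5 -0.2 -1.5] eul [-2.000e-02 -2.493e+01  3.000e-02] t 9.45 q3 2.359
hook in unit [-44.4   0.6  68.5] F unit [-0.5 -0.2 -1.5] eul [-2.000e-02 -2.493e+01  3.000e-02] t 9.45 q3 2.359
-46,65,24 ([-0.0012, -0.0003, -0.0044], [0.0012, 0.005, 0.0001])
-51,64,23 ([-0.0055, 0.0009, -0.0064], [0.0027, 0.0104, 0.0001])
-56,63,22 ([-0.0098, 0.002, -0.0084], [0.0041, 0.0158, 0.0001])
-61,62.5,21 ([-0.0141, 0.0032, -0.0099], [0.0056, 0.0211, 0.0001])
-65,62,20 ([-0.0175, 0.0041, -0.0115], [0.007, 0.0265, 0.0001])
```

Call:
play_rows --targets '[{"delta_pos": [-0.0005,-0.0003,-0.0044],"delta_rot": [0.001,0.003,0],"claw": 5},{"delta_pos": [-0.0012,-0.0003,-0.0054],"delta_rot": [0.0012,0.005,0],"claw": 5},{"delta_pos": [-0.0035,0.0003,-0.006],"delta_rot": [0.002,0.008,0],"claw": 5},{"delta_pos": [-0.0055,0.0009,-0.0065],"delta_rot": [0.0027,0.0104,0],"claw": 5},{"delta_pos": [-0.0075,0.0015,-0.0075],"delta_rot": [0.0034,0.013,0],"claw": 5},{"delta_pos": [-0.0098,0.002,-0.0084],"delta_rot": [0.0041,0.0158,0],"claw": 5},{"delta_pos": [-0.012,0.0026,-0.0091],"delta_rot": [0.0048,0.0185,0],"claw": 5},{"delta_pos": [-0.0141,0.0032,-0.0099],"delta_rot": [0.0056,0.0211,0],"claw": 5},{"delta_pos": [-0.0158,0.0036,-0.0107],"delta_rot": [0.0063,0.024,0],"claw": 5},{"delta_pos": [-0.0158,0.0036,-0.011],"delta_rot": [0.007,0.0265,0],"claw": 5},{"delta_pos": [-0.0158,0.0036,-0.011],"delta_rot": [0.007,0.0265,0],"claw": 5}]'

```text
time: 10.37
eef_pos: [0.4571, -0.1562, 0.0912]
tcp_rot: [0.075, 0.568, -0.108, 0.812]
contact_force: [1.0, -0.5, -1.7]
opening: 0.127
```

```bash
python3 st.py "-65,61,18" "-65,61,15" "-65,61,12"  "-65,61,10"
```

```text
hook in unit [-62.8  -0.2  62.8] F unit [ 1.1 -0.2 -1.7] eul [-1.000e-02 -2.002e+01 -2.000e-02] t 10.3667 q3 2.351
-65,61,18 ([-0.0011, 0.0005, -0.0039], [0.003, 0.0108, 0.0001])
-65,61,15 ([0.0001, 0.0002, -0.007], [0.0074, 0.0269, 0.0001])
-65,61,12 ([0.0012, -0.0001, -0.0103], [0.0117, 0.043, 0.0001])
-65,61,10 ([0.0018, -0.0003, -0.0124], [0.0146, 0.0537, 0.0001])
```

Call:
play_rows --targets '[{"delta_pos": [-0.0006,0.0003,-0.002],"delta_rot": [0.0015,0.0054,0],"claw": 5},{"delta_pos": [-0.0011,0.0005,-0.0039],"delta_rot": [0.003,0.0108,0],"claw": 5},{"delta_pos": [-0.0005,0.0004,-0.0055],"delta_rot": [0.005,0.019,0],"claw": 5},{"delta_pos": [0.0001,0.0002,-0.007],"delta_rot": [0.0074,0.0269,0],"claw": 5},{"delta_pos": [0.0006,0,-0.0087],"delta_rot": [0.0095,0.035,0],"claw": 5},{"delta_pos": [0.0012,-0.0001,-0.0103],"delta_rot": [0.0117,0.043,0],"claw": 5},{"delta_pos": [0.0015,-0.0002,-0.0114],"delta_rot": [0.013,0.0485,0],"claw": 5},{"delta_pos": [0.0018,-0.0003,-0.0124],"delta_rot": [0.0146,0.0537,0],"claw": 5},{"delta_pos": [0.0018,-0.0003,-0.0124],"delta_rot": [0.0146,0.0537,0],"claw": 5},{"delta_pos": [0.0018,-0.0003,-0.0124],"delta_rot": [0.0146,0.0537,0],"claw": 5}]'

```text
time: 11.2
eef_pos: [0.4597, -0.157, 0.0791]
tcp_rot: [0.084, 0.637, -0.101, 0.76]
contact_force: [5.0, -2.0, 0.9]
opening: 0.13
```

```bash
python3 st.py "-65,60.5,8" "-65,60.5,6" "-65,60.5,4" "-65,60.5,2"  "-65,60.5,1"; python3 ov.py hk2
```

```text
hook in unit [-64.1  -0.4  61.3] F unit [ 5.4 -0.6  0.9] eul [-1.000e-02 -1.005e+01 -4.000e-02] t 11.2 q3 2.247
-65,60.5,8 ([-0.0002, 0.0004, -0.003], [0.0032, 0.0109, 0.0001])
-65,60.5,6 ([0.0003, 0.0003, -0.0053], [0.0061, 0.0217, 0.0001])
-65,60.5,4 ([0.0007, 0.0002, -0.0075], [0.009, 0.0324, 0.0001])
-65,60.5,2 ([0.0011, 0.0001, -0.0098], [0.0119, 0.0431, 0.0001])
-65,60.5,1 ([0.0012, 0.0, -0.0109], [0.0134, 0.0485, 0.0001])
plate [[51, 211], [446, 211], [401, 613], [96, 613]]
plate [[222, 404], [275, 404], [272, 578], [225, 578]]
unit [[-73, 144], [574, 144], [554, 222], [-53, 221]]
unit [[34, 281], [466, 281]]
unit [[48, 595], [451, 595]]
unit [[-38, 213], [53, 579]]
unit [[539, 213], [446, 580]]
hook in unit [-64.1  -0.4  61.3] F [ 5.  -2.   0.9] euler [-1.000e-02 -1.005e+01 -4.000e-02]
```

View pics/hk2.png

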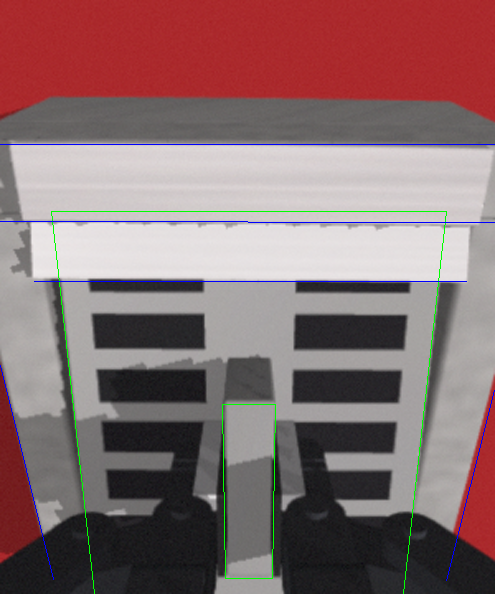

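The plate's hook edge is under the lip and centred between the side walls. The +5 N in x shows it touching the robot-side wall, so I'll ease 1.5 mm off and lower.

Call:
play_rows --targets '[{"delta_pos": [0.001,0,-0.0015],"delta_rot": [0.0016,0.0055,0],"claw": 5},{"delta_pos": [0.0012,0,-0.003],"delta_rot": [0.0032,0.0109,0],"claw": 5},{"delta_pos": [0.0015,0,-0.0042],"delta_rot": [0.0046,0.016,0],"claw": 5},{"delta_pos": [0.0017,0,-0.0053],"delta_rot": [0.0061,0.0217,0],"claw": 5},{"delta_pos": [0.0019,0,-0.0064],"delta_rot": [0.0075,0.027,0],"claw": 5},{"delta_pos": [0.0021,-0.0001,-0.0075],"delta_rot": [0.009,0.0324,0],"claw": 5},{"delta_pos": [0.0023,-0.0002,-0.0086],"delta_rot": [0.0105,0.0378,0],"claw": 5},{"delta_pos": [0.0025,-0.0003,-0.0098],"delta_rot": [0.0119,0.0431,0],"claw": 5},{"delta_pos": [0.0025,-0.0003,-0.0098],"delta_rot": [0.0119,0.0431,0],"claw": 5}]'

```text
time: 12.0
eef_pos: [0.4615, -0.1568, 0.0685]
tcp_rot: [0.092, 0.69, -0.094, 0.712]
contact_force: [0.7, 0.6, -1.5]
opening: 0.127
```

```bash
python3 st.py "-63,60,1" "-63,60,0"
```

```text
hook in unit [-64.3   0.3  59.9] F unit [ 0.5  0.8 -1.5] eul [-0.   -1.79  0.04] t 12.0 q3 2.162
-63,60,1 ([0.0013, -0.0007, -0.0008], [0.0009, 0.0043, 0.0])
-63,60,0 ([0.0014, -0.0007, -0.0019], [0.0024, 0.0097, 0.0])
```

Call:
play_rows --targets '[{"delta_pos": [0.0005,-0.0002,-0.0008],"delta_rot": [0.0009,0.0043,0],"claw": 5},{"delta_pos": [0.0005,-0.0002,-0.0015],"delta_rot": [0.0024,0.0097,0],"claw": 5},{"delta_pos": [0.0005,-0.0002,-0.0022],"delta_rot": [0.0024,0.0097,0],"claw": 5},{"delta_pos": [0.0005,-0.0002,-0.0022],"delta_rot": [0.0024,0.0097,0],"claw": 5},{"delta_pos": [0.0005,-0.0002,-0.0022],"delta_rot": [0.0024,0.0097,0],"claw": 5}]'

```text
time: 12.42
eef_pos: [0.4618, -0.1568, 0.0661]
tcp_rot: [0.093, 0.701, -0.093, 0.701]
contact_force: [0.1, -0.6, -1.4]
opening: 0.129
```

```bash
python3 st.py
```

```text
hook in unit [-64.3   0.4  59.6] F unit [ 0.3 -0.6 -1.4] eul [0.01 0.04 0.02] t 12.4167 q3 2.143
```

Still no floor reaction, so I'll go down in half-millimetre steps.

Call:
play_rows --targets '[{"delta_pos": [0,0,-0.0005],"delta_rot": [0,0,0],"claw": 5},{"delta_pos": [0,0,-0.001],"delta_rot": [0,0,0],"claw": 5},{"delta_pos": [0,0,-0.001],"delta_rot": [0,0,0],"claw": 5},{"delta_pos": [0,0,-0.001],"delta_rot": [0,0,0],"claw": 5}]'

```text
time: 12.75
eef_pos: [0.4617, -0.1568, 0.0655]
tcp_rot: [0.093, 0.701, -0.093, 0.701]
contact_force: [-1.8, 1.0, 3.1]
opening: 0.128
```

Call:
play_rows --targets '[{"delta_pos": [0,0,-0.0005],"delta_rot": [0,0,0],"claw": 5},{"delta_pos": [0,0,-0.001],"delta_rot": [0,0,0],"claw": 5},{"delta_pos": [0,0,-0.001],"delta_rot": [0,0,0],"claw": 5},{"delta_pos": [0,0,-0.001],"delta_rot": [0,0,0],"claw": 5}]'

```text
time: 13.08
eef_pos: [0.4617, -0.1568, 0.0655]
tcp_rot: [0.093, 0.702, -0.093, 0.7]
contact_force: [-4.0, 2.6, 8.4]
opening: 0.131
```

Floor contact at z = 0.0655 (8 N up). Releasing and rising.

Call:
play_rows --targets '[{"delta_pos": [0,0,0],"delta_rot": [0,0,0],"claw": 5},{"delta_pos": [0,0,0],"delta_rot": [0,0,0],"claw": 14},{"delta_pos": [0,0,0],"delta_rot": [0,0,0],"claw": 22},{"delta_pos": [0,0,0],"delta_rot": [0,0,0],"claw": 32},{"delta_pos": [0,0,0],"delta_rot": [0,0,0],"claw": 32},{"delta_pos": [0,0,0],"delta_rot": [0,0,0],"claw": 32},{"delta_pos": [0,0,0.01],"delta_rot": [0,0,0],"claw": 32},{"delta_pos": [0,0,0.03],"delta_rot": [0,0,0],"claw": 32},{"delta_pos": [0,0,0.06],"delta_rot": [0,0,0],"claw": 32},{"delta_pos": [0,0,0.1],"delta_rot": [0,0,0],"claw": 32},{"delta_pos": [0,0,0.14],"delta_rot": [0,0,0],"claw": 32},{"delta_pos": [0,0,0.18],"delta_rot": [0,0,0],"claw": 32},{"delta_pos": [0,0,0.2],"delta_rot": [0,0,0],"claw": 32},{"delta_pos": [0,0,0.2],"delta_rot": [0,0,0],"claw": 32}]'

```text
time: 14.25
eef_pos: [0.4644, -0.1583, 0.2736]
tcp_rot: [0.091, 0.697, -0.095, 0.705]
contact_force: [-0.2, -0.4, 0.5]
opening: 0.371
```

```bash
cat > ov2.py <<'E'
from h import *
c,im=snap("seat")
box=(130,0,510,400);s=1.5
o=cv2.resize(im[:,130:510],None,fx=s,fy=s,interpolation=cv2.INTER_CUBIC)
def d(q,col):
    u=((proj(c,hw(np.array(q)/1e3))-box[:2])*s).astype(int); cv2.polylines(o,[u],True,col,1); print(u.tolist())
d([(-51.5,-50,66),(-51.5,50,66),(65,50,66),(65,-50,66)],(0,255,0)); d([(-25,-6,94),(-25,6,94),(25,6,94),(25,-6,94)],(0,255,0))
for t,col in((1.85,(0,255,255)),(2.05,(255,255,0)),(2.25,(255,0,255))): d([(77-42*np.cos(t),y,81+42*np.sin(t)) for y in(-47,47)],col)
cv2.imwrite("pics/seat.png",o)
E
python3 ov2.py
```

```text
[[211, 161], [364, 161], [356, 327], [218, 326]]
[[277, 209], [297, 209], [296, 286], [278, 286]]
[[214, 393], [360, 394]]
[[215, 402], [359, 402]]
[[216, 407], [358, 408]]
```

View pics/seat.png

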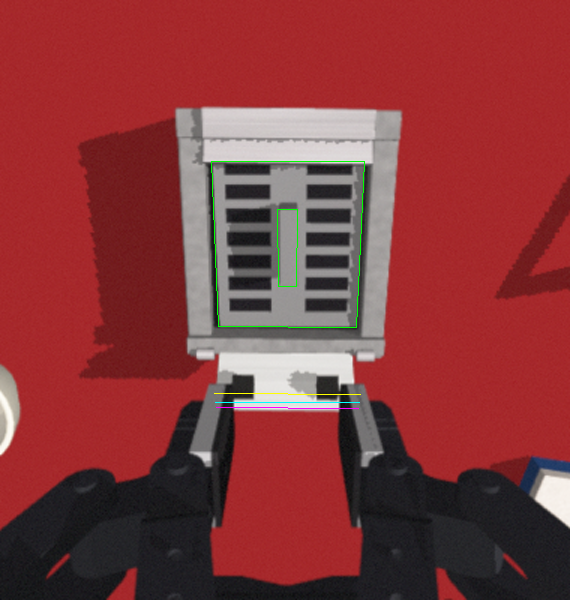

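The plate is seated: its outline and rib match the predicted seated outline within about 1 mm. The flap's free edge is near row 409, so it stands at roughly 2.25 rad. That was my last picture, so I continue from numbers and force.

```bash
cat > fl.py <<'E'
from h import *
import sys
for a in sys.argv[1:]:
    x,z=map(float,a.split(",")); print(a,delta(hw([x/1e3,0,(z-3.5)/1e3]),tool(HY,0)))
E
python3 fl.py 140,240 140,150 140,100
```

```text
140,240 ([0.1329, -0.0359, -0.0335], [0.0011, 0.0018, -0.0001])
140,150 ([0.1329, -0.0359, -0.1235], [0.0011, 0.0018, -0.0001])
140,100 ([0.1329, -0.0359, -0.1735], [0.0011, 0.0018, -0.0001])
```

Call:
play_rows --targets '[{"delta_pos": [0.035,-0.009,0],"delta_rot": [0.001,0.002,0],"claw": 0},{"delta_pos": [0.07,-0.019,0],"delta_rot": [0.001,0.002,0],"claw": 0},{"delta_pos": [0.105,-0.028,0],"delta_rot": [0.001,0.002,0],"claw": 0},{"delta_pos": [0.133,-0.036,-0.01],"delta_rot": [0.001,0.002,0],"claw": 0},{"delta_pos": [0.133,-0.036,-0.035],"delta_rot": [0.001,0.002,0],"claw": 0},{"delta_pos": [0.133,-0.036,-0.065],"delta_rot": [0.001,0.002,0],"claw": 0},{"delta_pos": [0.133,-0.036,-0.095],"delta_rot": [0.001,0.002,0],"claw": 0},{"delta_pos": [0.133,-0.036,-0.125],"delta_rot": [0.001,0.002,0],"claw": 0},{"delta_pos": [0.133,-0.036,-0.15],"delta_rot": [0.001,0.002,0],"claw": 0},{"delta_pos": [0.133,-0.036,-0.165],"delta_rot": [0.001,0.002,0],"claw": 0},{"delta_pos": [0.133,-0.036,-0.1735],"delta_rot": [0.001,0.002,0],"claw": 0},{"delta_pos": [0.133,-0.036,-0.1735],"delta_rot": [0.001,0.002,0],"claw": 0}]'

```text
time: 15.3
eef_pos: [0.5937, -0.1924, 0.0924]
tcp_rot: [0.094, 0.704, -0.092, 0.698]
contact_force: [-0.8, -0.3, 0.5]
opening: -0.007
```

```bash
python3 fl.py 118,100 105,102 98,110 93,113
python3 - <<'E'
import numpy as np
for t in (1.57,1.4,1.2,1.0,.8,.6,.4,.2,.1,0): print(t,round(77-34*np.cos(t)+5*np.sin(t)+11,1),round(81+34*np.sin(t)+5*np.cos(t),1))
E
```

```text
118,100 ([-0.0188, 0.0046, 0.0041], [-0.001, -0.0024, -0.0001])
105,102 ([-0.0313, 0.008, 0.0061], [-0.001, -0.0024, -0.0001])
98,110 ([-0.0381, 0.0098, 0.0141], [-0.001, -0.0024, -0.0001])
93,113 ([-0.0429, 0.0111, 0.0171], [-0.001, -0.0024, -0.0001])
1.57 93.0 115.0
1.4 87.1 115.4
1.2 80.3 114.5
1.0 73.8 112.3
0.8 67.9 108.9
0.6 62.8 104.3
0.4 58.6 98.8
0.2 55.7 92.7
0.1 54.7 89.4
0 54.0 86.0
```

Call:
play_rows --targets '[{"delta_pos": [-0.006,0.0015,0.002],"delta_rot": [-0.001,-0.002,0],"claw": 0},{"delta_pos": [-0.012,0.003,0.004],"delta_rot": [-0.001,-0.002,0],"claw": 0},{"delta_pos": [-0.0188,0.0046,0.0041],"delta_rot": [-0.001,-0.0024,0],"claw": 0},{"delta_pos": [-0.023,0.0057,0.0048],"delta_rot": [-0.001,-0.0024,0],"claw": 0},{"delta_pos": [-0.027,0.0068,0.0054],"delta_rot": [-0.001,-0.0024,0],"claw": 0},{"delta_pos": [-0.0313,0.008,0.0061],"delta_rot": [-0.001,-0.0024,0],"claw": 0},{"delta_pos": [-0.0347,0.009,0.01],"delta_rot": [-0.001,-0.0024,0],"claw": 0},{"delta_pos": [-0.0381,0.0098,0.0141],"delta_rot": [-0.001,-0.0024,0],"claw": 0},{"delta_pos": [-0.0405,0.0105,0.0157],"delta_rot": [-0.001,-0.0024,0],"claw": 0},{"delta_pos": [-0.0429,0.0111,0.0171],"delta_rot": [-0.001,-0.0024,0],"claw": 0},{"delta_pos": [-0.0429,0.0111,0.0171],"delta_rot": [-0.001,-0.0024,0],"claw": 0}]'

```text
time: 16.22
eef_pos: [0.5498, -0.1809, 0.1092]
tcp_rot: [0.093, 0.702, -0.093, 0.7]
contact_force: [0.1, -0.6, -0.3]
opening: 0.001
```

```bash
python3 fl.py 87,114 80,112 73,110 67,106 62,101 58,95.5 55,89 54,86 54,83; python3 -c "
from h import *
from plant import ctrl
print(R.from_euler('Z',-HY).apply(ctrl.get_state()['contact_force']))"
```

```text
87,114 ([-0.0048, 0.0012, 0.0013], [-0.0003, -0.0006, -0.0001])
80,112 ([-0.0115, 0.003, -0.0007], [-0.0003, -0.0006, -0.0001])
73,110 ([-0.0183, 0.0048, -0.0027], [-0.0003, -0.0006, -0.0001])
67,106 ([-0.0241, 0.0064, -0.0067], [-0.0003, -0.0006, -0.0001])
62,101 ([-0.0289, 0.0077, -0.0117], [-0.0003, -0.0006, -0.0001])
58,95.5 ([-0.0328, 0.0088, -0.0172], [-0.0003, -0.0006, -0.0001])
55,89 ([-0.0357, 0.0095, -0.0237], [-0.0003, -0.0006, -0.0001])
54,86 ([-0.0366, 0.0098, -0.0267], [-0.0003, -0.0006, -0.0001])
54,83 ([-0.0366, 0.0098, -0.0297], [-0.0003, -0.0006, -0.0001])
[ 0.26745617 -0.59958641 -0.33985976]
```

```bash
cat > flap.py <<'E'
from h import *
c,im=snap("fl")
for y in(-43,43):
    row=[]
    for t in np.arange(0.0,2.41,.15):
        u,v=proj(c,hw(np.array([77-42*np.cos(t),y,81+42*np.sin(t)])/1e3))[0]; ok=0<=u<640 and 0<=v<400
        row.append((round(float(t),2),int(u),int(v),im[int(v),int(u)].tolist() if ok else None))
    print(y,*row,sep="\n ")
    u0,v0=proj(c,hw(np.array([77,y,81])/1e3))[0]; print("hinge",u0,v0)
    print("col",[(v,im[v,int(u0)].tolist()) for v in range(max(0,int(v0)-20),400,8)])
E
python3 flap.py
```

```text
-43
 (0.0, 234, 136, [187, 188, 191])
 (0.15, 231, 139, [180, 180, 183])
 (0.3, 228, 144, [35, 32, 32])
 (0.45, 225, 152, [61, 59, 61])
 (0.6, 223, 161, [137, 138, 140])
 (0.75, 221, 173, [142, 142, 147])
 (0.9, 219, 186, [189, 192, 196])
 (1.05, 218, 200, [195, 197, 202])
 (1.2, 217, 215, [155, 153, 160])
 (1.35, 217, 230, [54, 49, 201])
 (1.5, 218, 245, [156, 160, 162])
 (1.65, 220, 258, [67, 65, 203])
 (1.8, 222, 270, [55, 51, 203])
 (1.95, 224, 279, [54, 49, 201])
 (2.1, 227, 287, [51, 49, 201])
 (2.25, 229, 292, [55, 52, 203])
 (2.4, 232, 295, [54, 51, 202])
hinge 240.41972967423038 215.4426455927523
col [(195, [112, 114, 115]), (203, [184, 185, 192]), (211, [34, 37, 36]), (219, [54, 57, 60]), (227, [56, 59, 62]), (235, [53, 54, 55]), (243, [151, 155, 157]), (251, [253, 253, 254]), (259, [55, 53, 204]), (267, [53, 50, 200]), (275, [53, 51, 201]), (283, [52, 48, 201]), (291, [56, 50, 202]), (299, [56, 53, 203]), (307, [52, 48, 201]), (315, [45, 42, 41]), (323, [60, 57, 55]), (331, [39, 36, 38]), (339, [41, 35, 36]), (347, [41, 39, 41]), (355, [50, 46, 46]), (363, [52, 49, 49]), (
[... 580 characters left out ...]
1, 203])
 (2.25, 411, 292, [52, 49, 201])
 (2.4, 408, 295, [53, 49, 200])
hinge 400.8397005469742 215.48599975087345
col [(195, [111, 113, 113]), (203, [199, 201, 206]), (211, [193, 195, 198]), (219, [152, 153, 156]), (227, [152, 154, 155]), (235, [157, 161, 163]), (243, [161, 164, 165]), (251, [252, 253, 253]), (259, [124, 123, 214]), (267, [55, 50, 204]), (275, [52, 47, 201]), (283, [55, 54, 204]), (291, [57, 54, 205]), (299, [56, 52, 202]), (307, [53, 52, 202]), (315, [44, 40, 38]), (323, [53, 51, 50]), (331, [44, 40, 40]), (339, [45, 43, 42]), (347, [47, 44, 44]), (355, [53, 48, 47]), (363, [52, 50, 47]), (371, [53, 46, 48]), (379, [53, 49, 49]), (387, [36, 32, 34]), (395, [48, 46, 47])]
```

The flap's free edge now sits at image row ~257, about 1.6 rad, so the push is working. Folding on.

Call:
play_rows --targets '[{"delta_pos": [-0.0048,0.0012,0.0013],"delta_rot": [0,0,0],"claw": 0},{"delta_pos": [-0.0082,0.0021,0.0003],"delta_rot": [0,0,0],"claw": 0},{"delta_pos": [-0.0115,0.003,-0.0007],"delta_rot": [0,0,0],"claw": 0},{"delta_pos": [-0.015,0.0039,-0.0017],"delta_rot": [0,0,0],"claw": 0},{"delta_pos": [-0.0183,0.0048,-0.0027],"delta_rot": [0,0,0],"claw": 0},{"delta_pos": [-0.0212,0.0056,-0.0047],"delta_rot": [0,0,0],"claw": 0},{"delta_pos": [-0.0241,0.0064,-0.0067],"delta_rot": [0,0,0],"claw": 0},{"delta_pos": [-0.0265,0.007,-0.0092],"delta_rot": [0,0,0],"claw": 0},{"delta_pos": [-0.0289,0.0077,-0.0117],"delta_rot": [0,0,0],"claw": 0},{"delta_pos": [-0.0308,0.0082,-0.0145],"delta_rot": [0,0,0],"claw": 0},{"delta_pos": [-0.0328,0.0088,-0.0172],"delta_rot": [0,0,0],"claw": 0},{"delta_pos": [-0.0342,0.0092,-0.0205],"delta_rot": [0,0,0],"claw": 0},{"delta_pos": [-0.0357,0.0095,-0.0237],"delta_rot": [0,0,0],"claw": 0},{"delta_pos": [-0.0357,0.0095,-0.0237],"delta_rot": [0,0,0],"claw": 0}]'

```text
time: 17.43
eef_pos: [0.5135, -0.1711, 0.0842]
tcp_rot: [0.093, 0.702, -0.093, 0.7]
contact_force: [-0.5, -0.2, -0.4]
opening: 0.004
```

```bash
python3 fl.py 54,86 54,83; python3 flap.py | grep -A17 "^43"
```

```text
54,86 ([-0.0003, 0.0, -0.0017], [-0.0005, -0.0011, -0.0001])
54,83 ([-0.0003, 0.0, -0.0047], [-0.0005, -0.0011, -0.0001])
43
 (0.0, 413, 226, [118, 118, 119])
 (0.15, 416, 232, [113, 114, 116])
 (0.3, 419, 241, [246, 247, 248])
 (0.45, 422, 252, [108, 110, 111])
 (0.6, 425, 265, [160, 160, 166])
 (0.75, 428, 280, [171, 174, 177])
 (0.9, 430, 296, [177, 179, 183])
 (1.05, 431, 312, [229, 227, 232])
 (1.2, 431, 329, [36, 32, 31])
 (1.35, 431, 345, [40, 38, 38])
 (1.5, 430, 359, [43, 42, 42])
 (1.65, 428, 372, [47, 44, 184])
 (1.8, 426, 382, [34, 29, 30])
 (1.95, 423, 389, [29, 27, 26])
 (2.1, 420, 394, [34, 31, 28])
 (2.25, 417, 396, [34, 31, 31])
 (2.4, 413, 395, [36, 34, 35])
```

Call:
play_rows --targets '[{"delta_pos": [0,0,-0.0015],"delta_rot": [0,0,0],"claw": 0},{"delta_pos": [0,0,-0.003],"delta_rot": [0,0,0],"claw": 0},{"delta_pos": [0,0,-0.0045],"delta_rot": [0,0,0],"claw": 0},{"delta_pos": [0,0,-0.0045],"delta_rot": [0,0,0],"claw": 0}]'

```text
time: 17.82
eef_pos: [0.5131, -0.1711, 0.0804]
tcp_rot: [0.093, 0.703, -0.092, 0.699]
contact_force: [-3.0, 1.6, 5.6]
opening: -0.007
```

Call:
play_rows --targets '[{"delta_pos": [0,0,-0.0015],"delta_rot": [0,0,0],"claw": 0},{"delta_pos": [0,0,-0.0025],"delta_rot": [0,0,0],"claw": 0},{"delta_pos": [0,0,-0.0025],"delta_rot": [0,0,0],"claw": 0}]'

```text
time: 18.07
eef_pos: [0.5132, -0.1711, 0.0803]
tcp_rot: [0.093, 0.704, -0.092, 0.698]
contact_force: [-6.1, 3.1, 13.7]
opening: 0.002
```

Hard stop at TCP z = 0.0803 (14 N), which is the shut-flap height. Rising and checking in code.

Call:
play_rows --targets '[{"delta_pos": [0,0,0.005],"delta_rot": [0,0,0],"claw": 0},{"delta_pos": [0,0,0.02],"delta_rot": [0,0,0],"claw": 0},{"delta_pos": [-0.01,0.003,0.05],"delta_rot": [0,0,0],"claw": 0},{"delta_pos": [-0.03,0.008,0.09],"delta_rot": [0,0,0],"claw": 0},{"delta_pos": [-0.05,0.013,0.13],"delta_rot": [0,0,0],"claw": 0},{"delta_pos": [-0.05,0.013,0.17],"delta_rot": [0,0,0],"claw": 0},{"delta_pos": [-0.05,0.013,0.195],"delta_rot": [0,0,0],"claw": 0},{"delta_pos": [-0.05,0.013,0.195],"delta_rot": [0,0,0],"claw": 0},{"delta_pos": [-0.05,0.013,0.195],"delta_rot": [0,0,0],"claw": 0}]'

```text
time: 18.82
eef_pos: [0.4642, -0.1587, 0.2779]
tcp_rot: [0.093, 0.702, -0.093, 0.7]
contact_force: [-0.3, -0.2, -0.9]
opening: 0.002
```

Run:
```python
from h import *
c,im=snap("end"); 
print("expected (unit mm -> px); gray profile along unit x at several y")
g=cv2.cvtColor(im,cv2.COLOR_BGR2GRAY)
for y in(-43,-38,38,43):
    # profile at z=86 plane (flap outer face if shut)
    xs=np.arange(15,95,3.); u=proj(c,hw(np.array([[x,y,86] for x in xs])/1e3)).astype(int)
    print(y,[(int(x),int(g[v,a])) for x,(a,v) in zip(xs,u)])
for t in (0,.1,.2,.3): # apparent x on z=86 plane of outer free edge
    P=hw(np.array([77-42*np.cos(t)+5*np.sin(t),43,81+42*np.sin(t)+5*np.cos(t)])/1e3); uv=proj(c,P)[0]
    b=R.from_euler("Z",-HY).apply(back(c,uv,.086)-[*H,0])*1e3; print(t,b.round(1),uv.round(1))
# rib top / slab check
for y in(-50,50): 
    ys=np.arange(y-8,y+8.5,1.); u=proj(c,hw(np.array([[10,q,66] for q in ys])/1e3)).astype(int); print([(q,int(g[v,a])) for q,(a,v) in zip(ys,u)])
ys=np.arange(-10,10.5,1.); u=proj(c,hw(np.array([[0,q,94] for q in ys])/1e3)).astype(int); print([(q,int(g[v,a])) for q,(a,v) in zip(ys,u)])
```

```text
expected (unit mm -> px); gray profile along unit x at several y
-43 [(15, 150), (18, 150), (21, 149), (24, 152), (27, 150), (30, 152), (33, 148), (36, 231), (39, 232), (42, 236), (45, 235), (48, 236), (51, 236), (54, 233), (57, 234), (60, 236), (63, 234), (66, 238), (69, 233), (72, 233), (75, 232), (78, 129), (81, 75), (84, 77), (87, 75), (90, 74), (93, 77)]
-38 [(15, 100), (18, 151), (21, 88), (24, 51), (27, 35), (30, 69), (33, 146), (36, 230), (39, 236), (42, 236), (45, 236), (48, 236), (51, 239), (54, 233), (57, 233), (60, 234), (63, 234), (66, 237), (69, 235), (72, 234), (75, 233), (78, 133), (81, 78), (84, 76), (87, 79), (90, 76), (93, 76)]
38 [(15, 79), (18, 150), (21, 84), (24, 32), (27, 38), (30, 66), (33, 150), (36, 187), (39, 239), (42, 240), (45, 238), (48, 241), (51, 241), (54, 237), (57, 235), (60, 236), (63, 238), (66, 239), (69, 238), (72, 239), (75, 239), (78, 221), (81, 78), (84, 75), (87, 79), (90, 77), (93, 77)]
43 [(15, 106), (18, 104), (21, 109), (24, 107), (27, 102), (30, 99), (33, 103), (36, 179), (39, 240), (42, 240), (45, 238), (48, 240), (51, 241), (54, 237
[... 951 characters left out ...]
1.0), 41), (np.float64(52.0), 63), (np.float64(53.0), 71), (np.float64(54.0), 110), (np.float64(55.0), 143), (np.float64(56.0), 160), (np.float64(57.0), 162), (np.float64(58.0), 161)]
[(np.float64(-10.0), 104), (np.float64(-9.0), 105), (np.float64(-8.0), 102), (np.float64(-7.0), 102), (np.float64(-6.0), 105), (np.float64(-5.0), 112), (np.float64(-4.0), 147), (np.float64(-3.0), 151), (np.float64(-2.0), 147), (np.float64(-1.0), 151), (np.float64(0.0), 149), (np.float64(1.0), 148), (np.float64(2.0), 148), (np.float64(3.0), 151), (np.float64(4.0), 150), (np.float64(5.0), 150), (np.float64(6.0), 143), (np.float64(7.0), 149), (np.float64(8.0), 151), (np.float64(9.0), 152), (np.float64(10.0), 149)]
```

```bash
python3 -c "
from plant import ctrl
print(ctrl.sign_off())"
```

```text
the job is handed in; nothing more can be done
None
```

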